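Roll the marble pot stand home on its rim

ROBOT

A 6-joint arm with a two-finger parallel gripper is mounted at the origin on a cart in front of the work surface, level with it; the furniture and walls round the work are solid. World frame = base frame: x ahead of the robot, y to its left, z up, the work surface at z = 0. Lengths are in m, angles in rad, forces in N, time in s.
With the tool pointing down it reaches from about 0.25 to 0.775 m from the base axis. Payload 4 kg.
Tool frame: the origin (TCP) lies on the centre line of the jaws, within the pads' length; the fingertips stand 17 mm ahead of it and the grasp point (between the pads) lies 2 mm behind it; z points along the fingers, y is the line along which they close (so a half turn about z gives the same grasp; the last joint's range is limited). The gripper opens to 94 mm and grips with 3 to 60 N. Pads are 16 mm wide; open, the fingers measure 119 mm over their backs; the gripper's body (75 mm by 177 mm) begins 78 mm behind the grasp point.
Start: joints at [1.145, 0.087, 1.371, -0, 1.684, -0.103], TCP at [0.174, 0.522, 0.223] pointing down, gripper open.
Joint ranges: [-3.1, 3.1], [-0.76, 2.03], [0.27, 2.55], [-1.08, 4.22], [0.17, 2.65], [-2.57, 2.57]. Speed limits (rad/s): [2.79, 2.79, 3.14, 3.14, 3.14, 3.14].

INTERFACE

Orientations are given as [roll, pitch, yaw] about the fixed x, y, z axes, in that order (R = Rz(yaw) Ry(pitch) Rx(roll)).
In Python, from bench import robot gives the robot as it stands.
- The arm moves only by the tool servo_tool, never from a script. Its argument "plan" is a list of rows, each a list of 7 numbers: the shift along the tool's x, y, z normalised to -1 to 1, where 1 is 0.1 m, then the turn, a rotation vector about the tool's x, y, z normalised to -1 to 1, where 1 is pi/2 rad, then the finger opening in mm, from 0 to 94. In form: [[x, y, z, ax, ay, az, gripper], ...]. A call has 1 to 12 rows; each row is the pose to reach, as a shift and turn from the pose commanded when the call began, along the tool's axes at that moment; what a row does not reach only later rows make up. A row lasts 1/12 s, in which the tool goes at most 41.7 mm and 7.16 degrees, less where a joint would pass 70% of its speed; a pose out of reach is approached as far as the arm can. A call with a number of a shift or a turn outside -1 to 1 is refused whole. A call with a gripper value outside its range is refused whole. The fingers move at their own pace and stop on an object; the grip force is fixed at half the most. Time passes only in rows, so rows that repeat a pose let the fingers close. It gives the time, the measured TCP pose, the force, the opening and the grip force at its end, in the units of the state.
- robot.get_obs(): the state, without advancing time (a new reading comes with each control period).
- robot.snapshot(name): name is "scene" or "top" or "wrist"; returns the picture (384x512x3 uint8, red, green, blue); there is no depth.
- robot.camera_params(name): a dict with "camera_matrix" (3x3 intrinsics, pixels), "rvec" (rotation vector, rad) and "tvec" (3), from world to camera coordinates, as OpenCV has them; the wrist camera has in their place "tool_from_camera" (4x4, takes a point from camera to tool coordinates, whose origin is the TCP and whose axes are the flange's). Camera axes: x right, y down, z forward; pixel columns grow to the right and rows downward; lengths in m; the calibration is good to about 2 mm. A picture is of the moment at which its call begins: read the wrist's pose just before it. camera_params takes no time and is no camera call.
- robot.close_job(): hands the job in; it is judged then, once.
Trained networks look in the newest picture that a camera, given by its name, has taken for a name from the list of things; names that differ only in an ending like _2 or _b are one class to them, and where a whole thing is asked for, a point or a joint stands for the part that bears it (a point fixed in the world has none). Each returns a list of dicts, best first, with "conf" (0 to 1); they miss things now and then, are a little off and sometimes report something else, mostly with a low value. They report only what shows in the picture. A call takes as long as a camera call. They do not tell look-alikes from the thing itself.
- robot.find_in(thing, camera): "extent" ([centre column, centre row, width, height] in pixels, round what is visible of it).
The state is a dict: "time": time; "joint_positions": joint angles; "qvel": joint speeds; "joint_torque": joint torques, N m; "tool_pos": TCP position; "ee_rot": TCP orientation; "wrist_force": force on the tool from outside, world axes, zero at the start; "wrist_torque": the same for the moment, N m; "width": finger opening in m; "finger_force": force on a finger pad.
Only numpy, scipy, OpenCV 4.12 (cv2) and the standard library are available. Lean on these libraries where they do the work, as an engineer would, in place of code of your own. Each camera call takes 0.05 s, during which the arm holds its last target. There are 200 camera calls.

TASK

The little round marble pot stand is standing on its rim on the worktop. Keeping it on its rim - do not lift it or let it fall flat - roll it straight into its wooden stand, over the low sill until it drops into the seat, so that its brass eyelet has passed underneath and comes round to the top. Do not jam it hard against the wood, leave the things around it where they are, and let go.

Things in the scene. Friction and masses are not known exactly. Their poses are not given: they have to be found in the camera images.
- disc: Round marble pot stand: disc 80 mm across, 28 mm thick, flat faces, 0.36 to 0.59 kg, standing free on its rim. Origin at its centre, 40 mm up. Local y is the axle; local x points to the eyelet, at first level, roughly towards the stand. Pinched firmly or carried it slides unturned; gripped at the centre with about 3 N, pressed on the worktop with about 4 N, re-gripped every 45 mm, it rolls.
- eyelet (a point): Brass ring with dark centre, 17 mm wide, inlaid flat in both faces (no hole). The point lies inside the disc on its local x axis, 28 mm from the centre. The disc starts 170 to 206 mm before its seat; rolling there turns it about three quarters of a turn, which brings the eyelet underneath first and then to the top.
- stand: Dark wooden stand, fixed: a straight channel without lid or floor (the disc runs on the worktop). Origin on the worktop below the centre of the seated disc; local x is the rolling direction into the stand, y across, z up. Two cheeks 16 mm high, 36 mm apart, from x = -70 to +54 mm. End stop 30 mm high with its rubber face at x = +42 mm, so the seated disc has 2 mm of play either way.
- sill (a point): Middle of the crest of the round brass sill, 3 mm high (a bar of 6 mm radius, mostly sunk), across the channel at x = -18 mm of the stand. The disc meets it with its centre 16 mm before the crest, rises 3 mm and drops behind it.
- mouth (a point): Middle of the stand's flared mouth on the worktop, at x = -105 mm of the stand, about 60 mm wide.
- lemon: Yellow lemon, 78 x 55 x 56 mm, lying on the worktop near the lane; bystander. Origin at its underside.
- salve_tin: Round white and grey lidded pot, 69 mm diameter, 41 mm high; bystander. Origin at the centre of its underside.
- timer: Red and white kitchen timer, 64 mm diameter, 54 mm high; bystander beyond the end of the stand. Origin at the centre of its underside.
- salt_shaker: Glass salt shaker with grey top, 44 mm diameter, 90 mm high; bystander behind the disc's starting place. Origin at the centre of its underside.
Things that resemble listed ones, but are neither listed nor needed, are in the scene too. Leave any green look-alike of the disc alone.

How it is judged:
By the outcome, as a careful person would: the job done as asked, in the order asked, and still so for the second after the job is handed in, with the robot touching nothing.
It also fails if it takes over 67 s, if anything falls off the work surface, if the arm or the gripper's body presses on something with over 40 N, if the wrist force passes 120 N, or if a joint passes its speed limit or range.

## Working session

There is one attempt and no reset: what is moved stays moved. The work goes in short steps, Python scripts to look and compute and a tool call to move; the robot and the scene stay as the last step left them, time stands still between calls to the robot, and variables do not carry over. Pictures are saved under pics/ and viewed, at most 10 in all, crops included, and the job is handed in when it is done.

Besides the shell and the picture viewer there is one more tool, called after ">>>" in YAML: its name, and indented under it one key for each argument. servo_tool: Moves the arm, as the interface text tells. Scaled input: -1 to 1 covers 0.1 m each way for a shift and pi/2 rad each way for a turn. Its arguments: {"type":"object","properties":{"plan":{"type":"array","items":{"type":"array","items":{"type":"number"}}}},"required":["plan"]}

```bash
mkdir -p pics
cat > h.py <<'E'
import numpy as np, cv2
from bench import robot
def snap(n,f):
    im=robot.snapshot(n); cv2.imwrite('pics/'+f,im[:,:,::-1]); return im
def ray(n,uv,z):
    p=robot.camera_params(n); K=np.array(p['camera_matrix'])
    if n=='wrist':
        o=robot.get_obs(); T=np.array(p['tool_from_camera'])
        from scipy.spatial.transform import Rotation as Ro
        R=Ro.from_euler('xyz',o['ee_rot']).as_matrix()
        d=R@T[:3,:3]@np.linalg.solve(K,[uv[0],uv[1],1]); c=R@T[:3,3]+np.array(o['tool_pos'])
    else:
        R=cv2.Rodrigues(np.array(p['rvec']))[0]; c=-R.T@np.array(p['tvec']).ravel(); d=R.T@np.linalg.solve(K,[uv[0],uv[1],1])
    return c+d*(z-c[2])/d[2]
E
python3 - <<'E'
from h import *
ims=[snap('scene','s0.png'),snap('top','t0.png')]
for c in ['top','scene']:
  p=robot.camera_params(c); R=cv2.Rodrigues(np.array(p['rvec']))[0]; print(c,-R.T@np.array(p['tvec']).ravel())
  for t,z in [('disc',.04),('eyelet',.04),('stand',.01),('sill',.003),('mouth',0),('lemon',.03),('salve_tin',.02),('timer',.03),('salt_shaker',.045)]:
    for r in robot.find_in(t,c)[:3]: print(t,round(r['conf'],2),np.round(r['extent']),np.round(ray(c,r['extent'][:2],z),3))
o=robot.get_obs();print(o)
E
```

```text
top [ 0.32916884 -0.04872889  1.15029326]
disc 0.79 [216. 200.  25.  16.] [0.494 0.087 0.04 ]
disc 0.74 [365. 216.  25.  24.] [ 0.433 -0.376  0.04 ]
eyelet 0.75 [367. 217.  26.  24.] [ 0.428 -0.381  0.04 ]
eyelet 0.71 [218. 198.  27.  14.] [0.499 0.083 0.04 ]
stand 0.76 [276. 205.  55.  27.] [ 0.478 -0.1    0.01 ]
sill 0.73 [272. 206.  53.  28.] [ 0.477 -0.089  0.003]
mouth 0.8 [274. 205.  57.  30.] [ 0.48  -0.094  0.   ]
lemon 0.84 [244. 165.  20.  16.] [ 0.607 -0.002  0.03 ]
salve_tin 0.6 [247. 168.  21.  13.] [ 0.601 -0.01   0.02 ]
salve_tin 0.57 [297. 178.  25.  23.] [ 0.564 -0.172  0.02 ]
timer 0.54 [326. 213.  18.  20.] [ 0.446 -0.256  0.03 ]
timer 0.5 [272. 205.  51.  28.] [ 0.475 -0.088  0.03 ]
salt_shaker 0.74 [244. 165.  21.  18.] [ 0.604 -0.003  0.045]
salt_shaker 0.56 [182. 160.  15.  21.] [0.625 0.196 0.045]
scene [ 0.19535037 -0.63590721  1.0602844 ]
disc 0.91 [289. 318.  24.  33.] [ 0.424 -0.374  0.04 ]
disc 0.75 [231. 179.  14.  29.] [0.496 0.085 0.04 ]
eyelet 0.76 [290. 318.  26.  32.] [ 0.427 -0.375  0.04 ]
eyelet 0.72 [273. 279.  23.  27.] [ 0.443 -0.264  0.04 ]
ey
[... 461 characters left out ...]
, 'joint_positions': array([ 1.14490274e+00,  8.72111593e-02,  1.37069521e+00,  7.15393432e-06,
        1.68361584e+00, -1.03091963e-01]), 'qvel': array([ 1.02646520e-03,  8.59545461e-04,  1.11547703e-03, -5.72902239e-05,
       -3.77090060e-04, -3.90778374e-04]), 'joint_torque': array([-5.99731065e-04, -3.40037870e+01, -3.02613008e+01,  7.17761926e-02,
        2.35136220e-02, -1.65236077e-05]), 'tool_pos': array([0.17447752, 0.52160664, 0.2225022 ]), 'ee_rot': array([3.14152186e+00, 1.78355365e-07, 2.81879184e+00]), 'wrist_force': array([-0.16839293,  0.7609983 ,  0.15558113]), 'wrist_torque': array([ 0.01043823,  0.01341144, -0.01042094]), 'finger_force': 0.0, 'width': 0.09397581450165322}
```

View pics/t0.png

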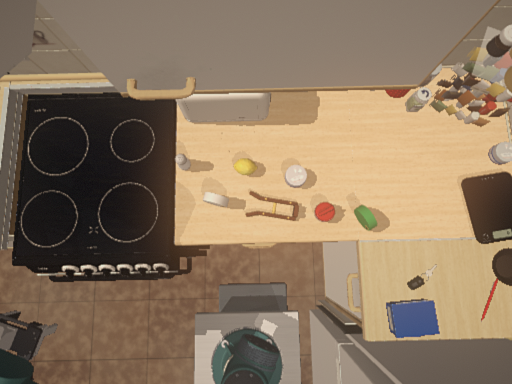

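View pics/s0.png

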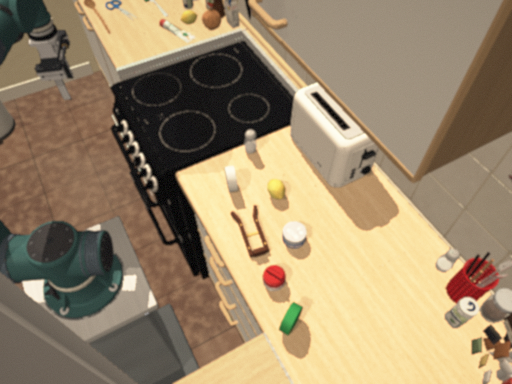

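Candidates for the disc in the top picture are the white disc on its rim at (216,200), the green look-alike at (365,216) and the round white tin at (295,175). I choose the white one at (216,200), which stands before the mouth of the stand. The stand runs from (250,204) to (297,210), the timer is at (326,213) and the lemon at (244,165). I'll go above and check it close.

>>> servo_tool:
  plan:
    - [-0.9,-0.8,-0.3,0,0,0,94]
    - [-0.9,-0.8,-0.3,0,0,0,94]
    - [-0.9,-0.8,-0.3,0,0,0,94]
    - [-0.9,-0.8,-0.3,0,0,0,94]

```text
time: 1.33
tool_pos: [0.2377, 0.4137, 0.2555]
ee_rot: [3.139, 0.004, 2.813]
wrist_force: [0.3, 1.3, 1.3]
width: 0.0939
finger_force: 0.0
```

>>> servo_tool:
  plan:
    - [-0.9,-0.8,-0.3,0,0,0,94]
    - [-0.9,-0.8,-0.3,0,0,0,94]
    - [-0.9,-0.8,-0.3,0,0,0,94]
    - [-0.9,-0.8,-0.3,0,0,0,94]

```text
time: 1.67
tool_pos: [0.2978, 0.3091, 0.2851]
ee_rot: [3.139, 0.005, 2.811]
wrist_force: [-0.3, 0.3, 0.4]
width: 0.0936
finger_force: 0.0
```

>>> servo_tool:
  plan:
    - [-0.9,-0.8,-0.3,0,0,0,94]
    - [-0.9,-0.8,-0.3,0,0,0,94]
    - [-0.9,-0.8,-0.3,0,0,0,94]
    - [-0.9,-0.8,-0.3,0,0,0,94]

```text
time: 2.0
tool_pos: [0.3577, 0.2044, 0.3142]
ee_rot: [3.141, 0.005, 2.81]
wrist_force: [-0.7, 0.9, 0.6]
width: 0.0944
finger_force: 0.0
```

>>> servo_tool:
  plan:
    - [-0.9,-0.8,-0.3,0,0,0,94]
    - [-0.9,-0.8,-0.3,0,0,0,94]
    - [-0.9,-0.8,-0.3,0,0,0,94]
    - [-0.9,-0.8,-0.3,0,0,-0.12,94]
    - [-0.9,-0.8,-0.3,0,0,-0.12,94]
    - [-0.9,-0.8,-0.3,0,0,-0.12,94]

```text
time: 2.5
tool_pos: [0.4148, 0.1045, 0.3421]
ee_rot: [3.141, -0.001, 3.007]
wrist_force: [-0.1, -0.6, -0.4]
width: 0.0939
finger_force: 0.0
```

Run:
```python
from h import *
o=robot.get_obs();print(o['time'],o['tool_pos'],o['ee_rot'])
p=robot.camera_params('wrist');print(np.round(p['tool_from_camera'],3),p['camera_matrix'])
im=snap('wrist','w0.png')
for t,z in [('disc',.04),('eyelet',.04),('stand',.01),('sill',.003),('mouth',0)]:
    for r in robot.find_in(t,'wrist')[:2]: print(t,round(r['conf'],2),np.round(r['extent']),np.round(ray('wrist',r['extent'][:2],z),3))
```

```text
2.5 [0.41481236 0.10446026 0.34208148] [ 3.14078917e+00 -6.99221766e-04  3.00737607e+00]
[[ 0.    -0.972 -0.235  0.068]
 [ 1.     0.     0.001 -0.   ]
 [-0.001 -0.235  0.972 -0.162]
 [ 0.     0.     0.     1.   ]] [[340.03185209   0.         259.62838418]
 [  0.         340.03185209 190.42629627]
 [  0.           0.           1.        ]]
disc 0.91 [257. 219.  56.  36.] [0.498 0.09  0.04 ]
eyelet 0.85 [258. 218.  57.  38.] [0.497 0.091 0.04 ]
stand 0.67 [136. 214. 115.  54.] [ 0.476 -0.093  0.01 ]
sill 0.96 [133. 211. 113.  54.] [ 0.472 -0.099  0.003]
mouth 0.77 [134. 213. 116.  52.] [ 0.477 -0.1    0.   ]
```

View pics/w0.png

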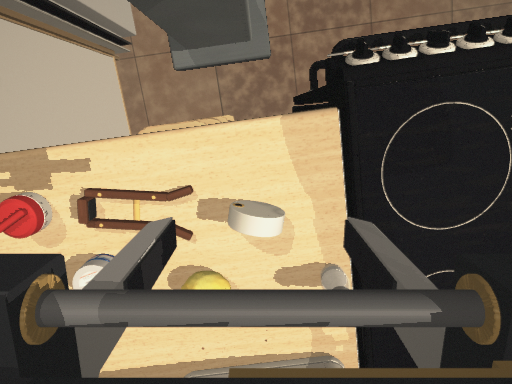

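The picture shows the white marble disc on its rim at (257,219) with the dark eyelet end at (237,205). The stand spans (80..190, 185..238) with the brass sill at (137,210), and the lemon is at (207,282). I'll enlarge the crop to measure the directions.

Run:
```python
import cv2
im=cv2.imread('pics/w0.png')[175:250,70:300]
im=cv2.resize(im,None,fx=3.45,fy=3.45,interpolation=cv2.INTER_CUBIC); 
cv2.imwrite('pics/w0c.png',im); print(im.shape)
```

```text
(259, 794, 3)
```

View pics/w0c.png

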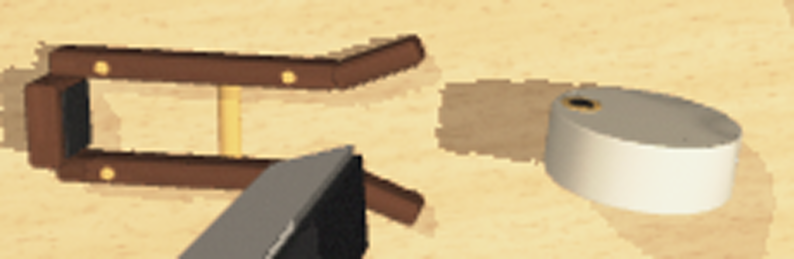

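Run:
```python
from h import *
from scipy.optimize import minimize
from scipy.spatial.transform import Rotation as Ro
f=lambda cx,cy:(70+cx/3.45,175+cy/3.45)
for n,c,z in [('A',(340,88),.016),('B',(95,78),.016),('C',(90,151),0),('D',(275,161),0),('S',(231,157),0),('S2',(231,87),.003),('eye',(580,103),.04),('fl1',(418,45),.016),('fl2',(415,212),.0)]:
    print(n,np.round(ray('wrist',f(*c),z),4))
im=cv2.imread('pics/w0.png'); hsv=cv2.cvtColor(im,cv2.COLOR_BGR2HSV)
m=((hsv[...,1]<60)&(hsv[...,2]>90)).astype(np.uint8)
n,l,s,_=cv2.connectedComponentsWithStats(m); k=l[222,257]; print(s[k]); M=(l==k).astype(np.uint8)
M=cv2.morphologyEx(M,cv2.MORPH_CLOSE,np.ones((5,5)))
p=robot.camera_params('wrist');T=np.array(p['tool_from_camera']);K=np.array(p['camera_matrix']);o=robot.get_obs()
R=Ro.from_euler('xyz',o['ee_rot']).as_matrix()@T[:3,:3]; c=Ro.from_euler('xyz',o['ee_rot']).apply(T[:3,3])+o['tool_pos']
a=np.linspace(0,2*np.pi,60)
def sil(q):
    x,y,h=q; d=np.array([np.cos(h),np.sin(h),0]);e=np.array([-d[1],d[0],0])
    P=np.concatenate([np.array([x,y,.04])+.04*np.cos(a)[:,None]*d+.04*np.sin(a)[:,None]*[0,0,1]+s*e for s in(-.014,.014)])
    v=(P-c)@R; w=v@K.T; uv=w[:,:2]/w[:,2:]
    hull=cv2.convexHull(np.float32(uv)); g=np.zeros((384*4,512*4),np.uint8); cv2.fillConvexPoly(g,np.int32((hull+.5)*4),1)
    return g
M4=cv2.resize(M,None,fx=4,fy=4,interpolation=cv2.INTER_NEAREST)
cost=lambda q:(sil(q)!=M4).sum()/16
best=min((minimize(cost,[.497,.09,h],method='Nelder-Mead',options=dict(initial_simplex=np.array([[.497,.09,h],[.501,.09,h],[.497,.094,h],[.497,.09,h+.1]]))) for h in (-1.9,-1.75,-1.6,-1.45)),key=lambda r:r.fun)
print(best.x,best.fun,M.sum())
```

```text
A [ 0.4602 -0.038   0.016 ]
B [ 0.4418 -0.1415  0.016 ]
C [ 0.4778 -0.1603  0.    ]
D [ 0.4936 -0.0787  0.    ]
S [ 0.4891 -0.098   0.    ]
S2 [ 0.4563 -0.0897  0.003 ]
eye [0.474 0.066 0.04 ]
fl1 [ 0.4459 -0.0013  0.016 ]
fl2 [ 0.5261 -0.0205  0.    ]
[ 228  201   57   36 1641]
[ 0.49537491  0.08866972 -1.908585  ] 136.875 1690
```

>>> servo_tool:
  plan:
    - [-0.82,-0.05,0.7,0,0,0.9,94]
    - [-0.82,-0.05,0.7,0,0,0.9,94]
    - [-0.82,-0.05,0.7,0,0,0.9,94]
    - [-0.82,-0.05,0.7,0,0,0.9,94]
    - [-0.82,-0.05,0.7,0,0,0.9,94]
    - [-0.82,-0.05,0.7,0,0,0.9,94]
    - [-0.82,-0.05,0.7,0,0,0.9,94]
    - [-0.82,-0.05,0.7,0,0,0.9,94]
    - [-0.82,-0.05,0.7,0,0,0.9,94]
    - [-0.82,-0.05,0.7,0,0,0.9,94]
    - [-0.82,-0.05,0.7,0,0,0.9,94]
    - [-0.82,-0.05,0.7,0,0,0.9,94]

```text
time: 3.8
tool_pos: [0.4948, 0.0886, 0.2724]
ee_rot: [-3.142, -0.0, 1.589]
wrist_force: [-0.3, -0.1, -0.3]
width: 0.0939
finger_force: 0.0
```

>>> servo_tool:
  plan:
    - [0,0,0.8,0,0,0.23,94]
    - [0,0,0.8,0,0,0.23,94]
    - [0,0,0.8,0,0,0.23,94]
    - [0,0,0.8,0,0,0.23,94]
    - [0,0,0.8,0,0,0.23,94]
    - [0,0,0.8,0,0,0.23,94]

```text
time: 4.3
tool_pos: [0.4964, 0.0884, 0.1948]
ee_rot: [3.137, -0.002, 1.235]
wrist_force: [-0.1, 0.1, 0.1]
width: 0.0941
finger_force: 0.0
```

```bash
cat > fit.py <<'E'
from h import *
from scipy.optimize import minimize
from scipy.spatial.transform import Rotation as Ro
a=np.linspace(0,2*np.pi,60)
def fit(name,q0):
    o=robot.get_obs(); im=snap('wrist',name); print(o['time'],np.round(o['tool_pos'],4),np.round(o['ee_rot'],4))
    p=robot.camera_params('wrist');T=np.array(p['tool_from_camera']);K=np.array(p['camera_matrix'])
    W=Ro.from_euler('xyz',o['ee_rot']); R=W.as_matrix()@T[:3,:3]; c=W.apply(T[:3,3])+o['tool_pos']
    hsv=cv2.cvtColor(im[:,:,::-1].copy(),cv2.COLOR_BGR2HSV)
    def sil(q):
        x,y,h=q; d=np.array([np.cos(h),np.sin(h),0]);e=np.array([-d[1],d[0],0])
        P=np.concatenate([np.array([x,y,.04])+.04*np.cos(a)[:,None]*d+.04*np.sin(a)[:,None]*[0,0,1]+s*e for s in(-.014,.014)])
        w=((P-c)@R)@K.T; uv=w[:,:2]/w[:,2:]
        g=np.zeros((384*4,512*4),np.uint8); cv2.fillConvexPoly(g,np.int32((cv2.convexHull(np.float32(uv))+.5)*4),1); return g
    g=cv2.dilate(cv2.resize(sil(q0),(512,384)),np.ones((9,9)))
    M=((hsv[...,1]<70)&(hsv[...,2]>80)&(g>0)).astype(np.uint8); M=cv2.morphologyEx(M,cv2.MORPH_CLOSE,np.ones((7,7)))
    n,l,s,_=cv2.connectedComponentsWithStats(M); M=(l==1+np.argmax(s[1:,4])).astype(np.uint8)
    M4=cv2.resize(M,None,fx=4,fy=4,interpolation=cv2.INTER_NEAREST); q0=np.array(q0)
    cost=lambda q:(sil(q)!=M4).sum()/16
    b=min((minimize(cost,q0+[0,0,h],method='Nelder-Mead',options=dict(initial_simplex=q0+[0,0,h]+np.array([[0,0,0],[.004,0,0],[0,.004,0],[0,0,.1]]))) for h in(-.15,0,.15)),key=lambda r:r.fun)
    print('disc',np.round(b.x,4),round(b.fun),M.sum())
    cs,_=cv2.findContours(cv2.resize(sil(b.x),(512,384)),0,1); v=im[:,:,::-1].copy(); cv2.drawContours(v,cs,-1,(0,0,255),1); cv2.imwrite('pics/'+name,v)
E
python3 -c "
from fit import *
fit('w1.png',[.4954,.0887,-1.909])"
```

```text
4.3 [0.4964 0.0884 0.1948] [ 3.1374e+00 -1.9000e-03  1.2349e+00]
disc [ 0.4961  0.0881 -1.8749] 114 2687
```

View pics/w1.png

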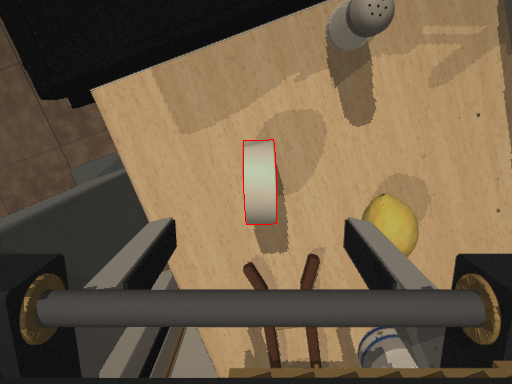

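The red outline fits the marble disc at (259,182). The flare tips of the stand are at (250,266) and (313,257), the lemon at (391,226) and the shaker at (350,25).

```bash
python3 -c "
from h import *
P=[ray('wrist',q,.016) for q in [(250,266),(313,257),(272,300),(304,298),(275.5,362),(315,362),(268,295),(306,293)]]
for p in P: print(np.round(p,4))
d=np.array([-.183,-.983]);e=np.array([-.983,.183])
for i in (0,2,4,6):
  m=(P[i]+P[i+1])[:2]/2; print(np.round(m@d,4),np.round(m@e,4))
D=np.array([.4961,.0881]);print(D@d,D@e)
im=cv2.imread('pics/w1.png')
for r in (330,345,360): print(r,[int(x) for x in im[r,262:330,2]])
"
```

```text
[ 0.4541 -0.0016  0.016 ]
[ 0.522  -0.0143  0.016 ]
[ 0.4634 -0.0486  0.016 ]
[ 0.4979 -0.0581  0.016 ]
[ 0.4413 -0.1266  0.016 ]
[ 0.4849 -0.142   0.016 ]
[ 0.4612 -0.0413  0.016 ]
[ 0.5019 -0.053   0.016 ]
-0.0815 -0.4812
-0.0355 -0.4823
0.0473 -0.4798
-0.0418 -0.482
-0.1773886 -0.471544
330 [183, 184, 107, 73, 75, 76, 75, 77, 76, 75, 70, 61, 41, 70, 128, 157, 159, 159, 157, 158, 157, 160, 162, 180, 179, 179, 179, 178, 180, 182, 184, 184, 183, 184, 178, 175, 181, 183, 183, 182, 179, 181, 179, 177, 84, 70, 74, 76, 76, 77, 74, 74, 75, 65, 59, 151, 158, 157, 152, 155, 158, 158, 179, 181, 181, 179, 176, 180]
345 [119, 117, 117, 117, 143, 87, 72, 76, 74, 75, 74, 74, 74, 64, 54, 61, 93, 152, 162, 161, 162, 162, 158, 158, 159, 178, 181, 182, 177, 176, 177, 178, 179, 181, 181, 176, 176, 180, 181, 182, 180, 179, 180, 178, 181, 182, 85, 69, 71, 76, 74, 76, 73, 75, 72, 63, 68, 146, 152, 153, 151, 154, 155, 156, 154, 173, 175, 178]
360 [117, 117, 116, 116, 117, 117, 115, 72, 50, 53, 71, 74, 72, 53, 49, 46, 41, 35, 92, 154, 161, 157, 156, 153, 105, 96, 169, 174, 175, 174, 174, 125, 168, 178, 156, 150, 149, 149, 150, 153, 156, 155, 154, 153, 157, 160, 161, 157, 71, 48, 69, 73, 72, 72, 53, 51, 49, 60, 63, 148, 154, 155, 151, 154, 157, 157, 175, 173]
```

>>> servo_tool:
  plan:
    - [0,0,0.3,0,0,-0.02,60]
    - [0,0,0.6,0,0,-0.02,60]
    - [0,0,0.9,0,0,-0.02,60]
    - [0,0,0.9,0,0,-0.02,60]
    - [0,0,0.9,0,0,-0.02,60]

```text
time: 4.77
tool_pos: [0.495, 0.0881, 0.1028]
ee_rot: [-3.141, 0.0, 1.265]
wrist_force: [0.3, 0.1, 0.7]
width: 0.0639
finger_force: 0.0
```

>>> servo_tool:
  plan:
    - [0,0,0.2,0,0,0,60]
    - [0,0,0.4,0,0,0,60]
    - [0,0,0.6,0,0,0,50]
    - [0,0,0.75,0,0,0,40]
    - [0,0,0.75,0,0,0,36]
    - [0,0,0.75,0,0,0,34]
    - [0,0,0.75,0,0,0,32]

```text
time: 5.35
tool_pos: [0.4974, 0.0882, 0.0306]
ee_rot: [3.137, -0.002, 1.264]
wrist_force: [0.1, -0.6, 0.1]
width: 0.033
finger_force: 0.0
```

>>> servo_tool:
  plan:
    - [0,0,0,0,0,0,31]
    - [0,0,0,0,0,0,30]
    - [0,0,0,0,0,0,29]
    - [0,0,0,0,0,0,28]
    - [0,0,0,0,0,0,27.5]
    - [0,0,0,0,0,0,27.5]
    - [0,0,0,0,0,0,27.5]

```text
time: 5.93
tool_pos: [0.4965, 0.0879, 0.0288]
ee_rot: [3.138, -0.001, 1.264]
wrist_force: [2.4, -1.0, 4.1]
width: 0.0276
finger_force: 20.5
```

>>> servo_tool:
  plan:
    - [0,0.02,0,0,0,-0.015,27]
    - [0.003,0.04,0,0,0,-0.03,27]
    - [0.006,0.06,0,0,0,-0.05,27]
    - [0.01,0.08,0,0,0,-0.065,27]
    - [0.012,0.094,0,0,0,-0.076,27]
    - [0.012,0.094,0,0,0,-0.076,27]
    - [0.012,0.094,0,0,0,-0.076,27]
    - [0.012,0.094,0,0,0,-0.076,27.6]

```text
time: 6.6
tool_pos: [0.4997, 0.0873, 0.0287]
ee_rot: [-3.131, 0.0, 1.383]
wrist_force: [-12.4, 1.5, 17.8]
width: 0.0281
finger_force: 15.1
```

>>> servo_tool:
  plan:
    - [0,0,0,0,0,0,27.8]
    - [0,0,0,0,0,0,27.8]
    - [0,0,0,0,0,0,27.8]
    - [0,0,0,0,0,0,27.8]

```text
time: 6.93
tool_pos: [0.4999, 0.0874, 0.0276]
ee_rot: [-3.131, 0.0, 1.383]
wrist_force: [-9.5, 1.2, 11.7]
width: 0.0281
finger_force: 7.5
```

>>> servo_tool:
  plan:
    - [0,0,0,0,0,0,28]
    - [0,0,0,0,0,0,28]
    - [0,0,0,0,0,0,28]
    - [0,0,0,0,0,0,28]

```text
time: 7.27
tool_pos: [0.4999, 0.0872, 0.0262]
ee_rot: [-3.131, 0.0, 1.383]
wrist_force: [-6.4, 2.1, 5.2]
width: 0.0282
finger_force: 3.3
```

>>> servo_tool:
  plan:
    - [0,0,0,0,0,0,28.5]
    - [0,0,0,0,0,0,29]
    - [0,0,0,0,0,0,30]
    - [0,0,0,0,0,0,32]
    - [0,0,0,0,0,0,35]
    - [0,0,-0.04,0,0,0,40]
    - [0,0,-0.08,0,0,0,40]
    - [0,0,-0.08,0,0,0,40]

```text
time: 7.93
tool_pos: [0.5055, 0.0862, 0.0367]
ee_rot: [3.139, -0.001, 1.383]
wrist_force: [-0.5, -0.1, -0.2]
width: 0.0402
finger_force: 0.5
```

```bash
python3 -c "
from fit import *
fit('w2.png',[.4999,.0872,-1.76]); o=robot.get_obs(); print(o['width'],o['wrist_force'])"
```

```text
7.9333 [0.5055 0.0862 0.0367] [ 3.139e+00 -5.000e-04  1.383e+00]
disc [ 0.4989  0.0887 -1.7591] 3474 8439
0.040114798467157126 [-0.71715807 -0.24051359  0.05093741]
```

View pics/w2.png

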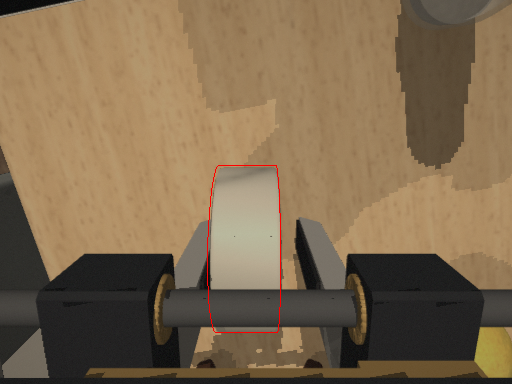

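The disc stands upright between the open fingers, outline at columns 208–281. It is about 6 mm left of the tool's centre line, which is already on the lane. I'll nudge it across low down by closing, then regrip at its centre.

>>> servo_tool:
  plan:
    - [0,0,0.05,0,0,0,40]
    - [0,0,0.09,0,0,0,40]
    - [0,0,0.09,0,0,0,38]
    - [0,0,0.09,0,0,0,36]
    - [0,0,0.09,0,0,0,34.5]
    - [0,0,0.09,0,0,0,33]
    - [0,0,0.09,0,0,0,31.5]
    - [0,0,0.09,0,0,0,30]
    - [0,0,0.09,0,0,0,29]
    - [0,0,0.09,0,0,0,28.3]
    - [0,0,0.09,0,0,0,28]
    - [0,0,0.09,0,0,0,28]

```text
time: 8.98
tool_pos: [0.5044, 0.0863, 0.0264]
ee_rot: [3.141, -0.0, 1.383]
wrist_force: [-1.8, 0.8, -3.5]
width: 0.0279
finger_force: 1.5
```

>>> servo_tool:
  plan:
    - [0,0,0,0,0,0,29]
    - [0,0,0,0,0,0,31]
    - [0,0,-0.05,0,0,0,31]
    - [0,0,-0.1,0,0,0,31]
    - [0,0,-0.1,0,0,0,31]
    - [0,0,-0.1,0,0,0,31]

```text
time: 9.48
tool_pos: [0.5053, 0.0864, 0.0376]
ee_rot: [3.139, -0.001, 1.383]
wrist_force: [0.1, 1.0, 0.6]
width: 0.0312
finger_force: 0.0
```

```bash
python3 -c "
from fit import *
fit('w3.png',[.505,.088,-1.755]); o=robot.get_obs(); print(o['tool_pos'],o['width'],o['wrist_force'],o['finger_force'])"
```

```text
9.4833 [0.5053 0.0864 0.0376] [ 3.1391e+00 -7.0000e-04  1.3831e+00]
disc [ 0.5037  0.088  -1.7719] 3508 8749
[0.50493297 0.08630785 0.03718404] 0.031046709029149896 [-0.01426578  0.17591736 -0.61457976] 0.0
```

View pics/w3.png

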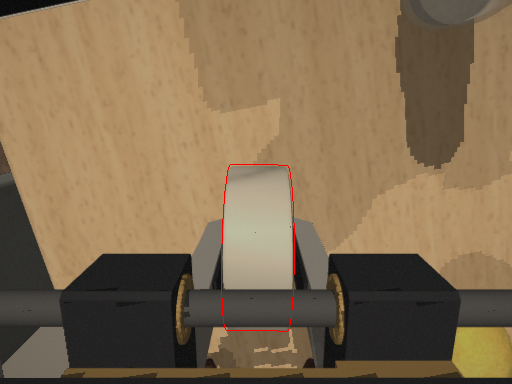

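The disc is now centred between the fingers (columns 222–294). I'll grip it lightly and press.

>>> servo_tool:
  plan:
    - [-0.01,0,0,0,0,0,29]
    - [-0.01,0,0,0,0,0,28.2]
    - [-0.01,0,0,0,0,0,28]
    - [-0.01,0,0,0,0,0,28]
    - [-0.01,0,0.02,0,0,0,28]
    - [-0.01,0,0.02,0,0,0,28]

```text
time: 10.03
tool_pos: [0.5041, 0.0853, 0.0341]
ee_rot: [-3.141, -0.0, 1.383]
wrist_force: [1.1, -1.1, -1.2]
width: 0.0282
finger_force: 0.3
```

>>> servo_tool:
  plan:
    - [-0.02,0,0.01,0,0,0,28]
    - [-0.04,0,0.01,0,0,0,28]
    - [-0.06,0,0.01,0,0,0,28]
    - [-0.08,0,0.01,0,0,0,28]
    - [-0.1,0,0.01,0,0,0,28]
    - [-0.12,0,0.01,0,0,0,28]
    - [-0.14,0,0.01,0,0,0,28]
    - [-0.16,0,0.01,0,0,0,28]

```text
time: 10.7
tool_pos: [0.5011, 0.0694, 0.0335]
ee_rot: [3.142, -0.0, 1.383]
wrist_force: [0.1, 0.9, -0.5]
width: 0.0281
finger_force: 0.1
```

```bash
python3 -c "
from fit import *
fit('w4.png',[.503,.078,-1.757])
im=snap('scene','s4.png')
r=robot.find_in('disc','scene'); print([(x['conf'],np.round(x['extent'])) for x in r])
im=im[140:270,190:310]; cv2.imwrite('pics/s4c.png',cv2.resize(im[:,:,::-1],None,fx=4.5,fy=4.5,interpolation=2))
"
```

```text
10.7 [0.5011 0.0694 0.0335] [ 3.1416e+00 -1.0000e-04  1.3830e+00]
disc [ 0.5025  0.0781 -1.7277] 3055 10456
[(0.55, array([290., 319.,  23.,  36.])), (0.52, array([236., 182.,  11.,  30.]))]
```

View pics/s4c.png

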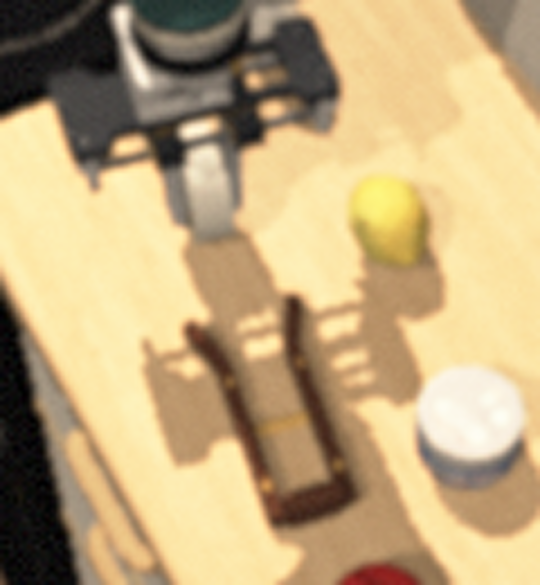

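The disc is upright between the fingers at about (205,195) in the crop, and the stand ahead is clear. I'll measure how far the disc has moved from the row of its rear edge.

```bash
cat > along.py <<'E'
from h import *
from scipy.optimize import brentq
from scipy.spatial.transform import Rotation as Ro
d=np.array([-.183,-.983]);e=np.array([-.983,.183]); a=np.linspace(0,2*np.pi,200)
def toprow(im):
    hsv=cv2.cvtColor(im[:,:,::-1].copy(),cv2.COLOR_BGR2HSV); m=(hsv[...,1]<70)&(hsv[...,2]>80)
    r=m[:285,245:275].mean(1)>.6; i=284
    while i>0 and not r[i]: i-=1
    while i>0 and r[i]: i-=1
    return i+1
def along(im=None):
    o=robot.get_obs(); im=robot.snapshot('wrist') if im is None else im
    row=toprow(im); p=robot.camera_params('wrist');T=np.array(p['tool_from_camera']);K=np.array(p['camera_matrix'])
    W=Ro.from_euler('xyz',o['ee_rot']); R=W.as_matrix()@T[:3,:3]; c=W.apply(T[:3,3])+o['tool_pos']
    lat=o['tool_pos'][:2]@e
    def f(s):
        q=np.r_[s*d+lat*e,.04]; P=q+.04*np.cos(a)[:,None]*np.r_[d,0]+.04*np.sin(a)[:,None]*[0,0,1]
        w=((P-c)@R)@K.T; return (w[:,1]/w[:,2]).min()-row
    t=o['tool_pos'][:2]@d; s=brentq(f,t-.05,t+.05)
    print('t',round(o['time'],2),'row',row,'disc s',round(s,4),'tool s',round(t,4),'lat',round(lat,4),'z',round(o['tool_pos'][2],4),'F',np.round(o['wrist_force'],1),'w',round(o['width'],4),'ff',o['finger_force']); return s
E
python3 -c "
from along import *
for n in ('w3','w4'): print(n,toprow(cv2.imread('pics/%s.png'%n)[:,:,::-1]))
along()"
```

```text
w3 166
w4 151
t 10.85 row 152 disc s -0.1677 tool s -0.1599 lat -0.4798 z 0.0335 F [ 0.7 -1.1 -0.7] w 0.0276 ff 0.1858133333735168
```

>>> servo_tool:
  plan:
    - [0,0,0,0,0,0,31]
    - [0.08,0.005,-0.045,0,0,0,31]
    - [0.08,0.005,-0.045,0,0,0,30]
    - [0.08,0.005,-0.045,0,0,0,29]
    - [0.08,0.005,-0.045,0,0,0,28]
    - [0.08,0.005,-0.045,0,0,0,27.9]
    - [0.08,0.005,-0.045,0,0,0,27.9]
    - [0.08,0.005,-0.025,0,0,0,27.9]
    - [0.08,0.005,-0.025,0,0,0,27.9]

```text
time: 11.65
tool_pos: [0.5027, 0.0775, 0.0363]
ee_rot: [-3.141, -0.0, 1.383]
wrist_force: [-3.1, 1.2, 4.7]
width: 0.0281
finger_force: 3.7
```

```bash
python3 -c "
from along import *
along()"
```

```text
t 11.65 row 171 disc s -0.1663 tool s -0.1682 lat -0.48 z 0.0363 F [-3.1  1.2  4.7] w 0.0281 ff 3.7391626462340355
```

>>> servo_tool:
  plan:
    - [-0.03,0,0,0,0,0,27.9]
    - [-0.07,0,0,0,0,0,27.9]
    - [-0.11,0,0,0,0,0,27.9]
    - [-0.15,0,0,0,0,0,27.9]
    - [-0.19,0,0,0,0,0,27.9]
    - [-0.23,0,0,0,0,0,27.9]
    - [-0.25,0,0,0,0,0,27.9]
    - [-0.25,0,0,0,0,0,27.9]

```text
time: 12.37
tool_pos: [0.4982, 0.0517, 0.0354]
ee_rot: [-3.141, 0.001, 1.382]
wrist_force: [-0.7, -0.5, -4.6]
width: 0.028
finger_force: 3.8
```

```bash
python3 -c "
from along import *
along()
im=snap('scene','s5.png')[150:240,200:290]; snap('top','t5.png')
cv2.imwrite('pics/s5c.png',cv2.resize(im[:,:,::-1],None,fx=6,fy=6,interpolation=2))
"
```

```text
t 12.37 row 156 disc s -0.1476 tool s -0.142 lat -0.4803 z 0.0354 F [-0.7 -0.5 -4.6] w 0.028 ff 3.757344111800194
```

View pics/s5c.png

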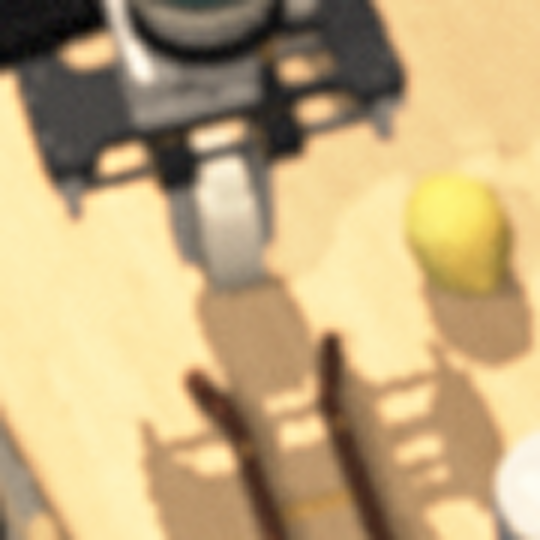

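The disc is still upright and heading into the mouth, with its front rim at (235,275) in the crop. I'll release it, step aside and check the eyelet angle numerically.

>>> servo_tool:
  plan:
    - [0,0,0,0,0,0,30]
    - [0,0,0,0,0,0,34]
    - [0,0,-0.3,0,0,0,40]
    - [0,0,-0.65,0,0,0,40]
    - [0,0,-1,0,0,0,40]
    - [0,-0.4,-1,0,0,0,40]
    - [0,-0.8,-1,0,0,0,40]
    - [0,-1,-1,0,0,0,40]
    - [0,-1,-1,0,0,0,40]
    - [0,-1,-1,0,0,0,40]

```text
time: 13.35
tool_pos: [0.4006, 0.0717, 0.1372]
ee_rot: [3.138, -0.001, 1.384]
wrist_force: [0.0, 0.0, -0.1]
width: 0.0405
finger_force: 0.0
```

```bash
cat > face.py <<'E'
from fit import *
d=np.array([-.183,-.983,0]);e=np.array([-.983,.183,0])
def face(name,s,lat=-.480):
    q=s*d+lat*e+[0,0,.04]; o=robot.get_obs()
    im=robot.snapshot('wrist'); p=robot.camera_params('wrist');T=np.array(p['tool_from_camera']);K=np.array(p['camera_matrix'])
    W=Ro.from_euler('xyz',o['ee_rot']); R=W.as_matrix()@T[:3,:3]; c=W.apply(T[:3,3])+o['tool_pos']
    i,j=np.meshgrid(np.arange(200)-100,np.arange(200)-100) # 0.5mm per px; right=forward, up=up
    P=q+.014*e+i[...,None]*.0005*d-j[...,None]*.0005*np.array([0,0,1])
    w=((P-c)@R)@K.T; uv=np.float32(w[...,:2]/w[...,2:])
    v=cv2.remap(im,uv[...,0],uv[...,1],cv2.INTER_LINEAR); cv2.imwrite('pics/f'+name,v[:,:,::-1])
    hsv=cv2.cvtColor(v,cv2.COLOR_RGB2HSV); cv2.imwrite('pics/u'+name,im[:,:,::-1])
    r=np.hypot(i,j); m=((hsv[...,1]>90)|(hsv[...,2]<70))&(r<74)
    n,l,st,ce=cv2.connectedComponentsWithStats(m.astype(np.uint8))
    for k in np.argsort(-st[1:,4])[:4]+1: x,y=ce[k]-100; print('blob',st[k,4],'r mm',round(np.hypot(x,y)/2,1),'angle fwd->down deg',round(np.degrees(np.arctan2(y,x)),0))
E
python3 -c "
from face import *
fit('w6.png',[.4995,.0575,-1.755]); face('6.png',-.1476)
a=cv2.imread('pics/w6.png');b=cv2.resize(cv2.imread('pics/f6.png'),(384,384)); cv2.imwrite('pics/v6.png',cv2.resize(np.hstack([a,b]),(800,343)))
"
```

```text
13.35 [0.4006 0.0717 0.1372] [ 3.1377e+00 -7.0000e-04  1.3840e+00]
disc [ 0.4981  0.0591 -1.7095] 416 6474
blob 1040 r mm 28.7 angle fwd->down deg 37.0
```

View pics/v6.png

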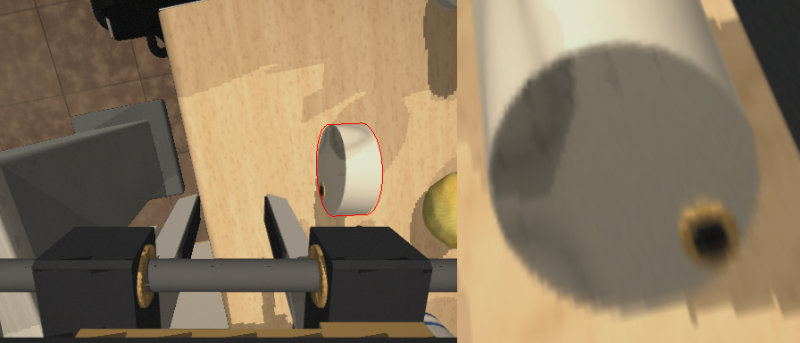

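The left half shows the disc upright at (348,168) with the eyelet at (322,190). The right half, the straightened face, puts the eyelet 28.7 mm from the centre and 37° below forward. That matches about 30 mm of rolling, so the light grip works. I'll go on in strokes.

>>> servo_tool:
  plan:
    - [0.04,0.4,0,0,0,0,40]
    - [0.07,0.8,0,0,0,0,40]
    - [0.07,1,0,0,0,0,40]
    - [0.07,1,0,0,0,0,40]
    - [0.07,1,0.35,0,0,0,40]
    - [0.07,1,0.7,0,0,0,40]
    - [0.07,1,0.98,0,0,0,36]
    - [0.07,1,0.98,0,0,0,32]
    - [0.07,1,0.98,0,0,0,30]
    - [0.07,1,0.98,0,0,0,29]
    - [0.07,1,0.98,0,0,0,28]
    - [0.07,1,0.98,0,0,0,27.9]

```text
time: 14.45
tool_pos: [0.5002, 0.0599, 0.0397]
ee_rot: [3.14, -0.001, 1.383]
wrist_force: [-2.5, 0.2, 0.0]
width: 0.0284
finger_force: 3.6
```

>>> servo_tool:
  plan:
    - [0,0,0,0,0,0,27.9]
    - [0,0,0.02,0,0,0,27.9]
    - [0,0,0.02,0,0,0,27.9]

```text
time: 14.7
tool_pos: [0.5002, 0.06, 0.0379]
ee_rot: [3.14, -0.001, 1.383]
wrist_force: [-3.4, 0.8, 4.1]
width: 0.0282
finger_force: 4.0
```

```bash
python3 -c "
from along import *
along()"
```

```text
t 14.7 row 170 disc s -0.1488 tool s -0.1505 lat -0.4807 z 0.0379 F [-3.4  0.8  4.1] w 0.0282 ff 4.001998230814934
```

>>> servo_tool:
  plan:
    - [-0.03,0,0,0,0,0,27.9]
    - [-0.07,0,0,0,0,0,27.9]
    - [-0.11,0,0,0,0,0,27.9]
    - [-0.15,0,0,0,0,0,27.9]
    - [-0.19,0,0,0,0,0,27.9]
    - [-0.23,0,0,0,0,0,27.9]
    - [-0.27,0,0,0,0,0,27.9]
    - [-0.3,0,0,0,0,0,27.9]
    - [-0.3,0,0,0,0,0,27.9]

```text
time: 15.5
tool_pos: [0.494, 0.0292, 0.0356]
ee_rot: [-3.142, 0.001, 1.382]
wrist_force: [0.2, -1.2, -3.2]
width: 0.0277
finger_force: 3.8
```

```bash
python3 -c "
from along import *
along()"
```

```text
t 15.5 row 148 disc s -0.1285 tool s -0.1191 lat -0.4803 z 0.0356 F [ 0.2 -1.2 -3.2] w 0.0277 ff 3.7644189968705177
```

>>> servo_tool:
  plan:
    - [0,0,0,0,0,0,29]
    - [0.05,0,-0.02,0,0,0,31]
    - [0.11,0,-0.04,0,0,0,31]
    - [0.11,0,-0.04,0,0,0,30]
    - [0.11,0,-0.04,0,0,0,29]
    - [0.11,0,-0.04,0,0,0,28]
    - [0.11,0,-0.04,0,0,0,27.9]
    - [0.11,0,-0.04,0,0,0,27.9]
    - [0.11,0,-0.02,0,0,0,27.9]
    - [0.11,0,-0.02,0,0,0,27.9]

```text
time: 16.38
tool_pos: [0.4963, 0.0411, 0.0385]
ee_rot: [3.141, -0.0, 1.383]
wrist_force: [-1.3, 0.6, 4.3]
width: 0.0277
finger_force: 3.7
```

>>> servo_tool:
  plan:
    - [-0.03,0,0.005,0,0,0,27.9]
    - [-0.07,0,0.01,0,0,0,27.9]
    - [-0.11,0,0.015,0,0,0,27.9]
    - [-0.15,0,0.02,0,0,0,27.9]
    - [-0.19,0,0.02,0,0,0,27.9]
    - [-0.23,0,0.02,0,0,0,27.9]
    - [-0.27,0,0.02,0,0,0,27.9]
    - [-0.3,0,0.02,0,0,0,27.9]
    - [-0.3,0,0.02,0,0,0,27.9]

```text
time: 17.13
tool_pos: [0.4899, 0.0107, 0.0353]
ee_rot: [-3.14, 0.001, 1.382]
wrist_force: [0.9, -0.3, -2.7]
width: 0.0278
finger_force: 3.8
```

```bash
python3 -c "
from along import *
along()"
```

```text
t 17.13 row 148 disc s -0.1096 tool s -0.1001 lat -0.4796 z 0.0353 F [ 0.9 -0.3 -2.7] w 0.0278 ff 3.758479692041874
```

>>> servo_tool:
  plan:
    - [0,0,0,0,0,0,29]
    - [0.05,0,-0.03,0,0,0,31]
    - [0.11,0,-0.05,0,0,0,31]
    - [0.11,0,-0.05,0,0,0,30]
    - [0.11,0,-0.05,0,0,0,29]
    - [0.11,0,-0.05,0,0,0,28]
    - [0.11,0,-0.05,0,0,0,27.9]
    - [0.11,0,-0.05,0,0,0,27.9]
    - [0.11,0,-0.03,0,0,0,27.9]
    - [0.11,0,-0.03,0,0,0,27.9]

```text
time: 18.02
tool_pos: [0.4922, 0.0224, 0.0393]
ee_rot: [-3.14, -0.0, 1.383]
wrist_force: [-3.3, 1.0, 4.8]
width: 0.028
finger_force: 3.8
```

>>> servo_tool:
  plan:
    - [-0.03,0,0.005,0,0,0,27.9]
    - [-0.07,0,0.01,0,0,0,27.9]
    - [-0.11,0,0.015,0,0,0,27.9]
    - [-0.15,0,0.02,0,0,0,27.9]
    - [-0.19,0,0.02,0,0,0,27.9]
    - [-0.23,0,0.02,0,0,0,27.9]
    - [-0.27,0,0.02,0,0,0,27.9]
    - [-0.3,0,0.02,0,0,0,27.9]
    - [-0.3,0,0.02,0,0,0,27.9]

```text
time: 18.77
tool_pos: [0.4869, -0.0084, 0.0363]
ee_rot: [3.142, 0.001, 1.382]
wrist_force: [0.7, 0.1, -4.8]
width: 0.0283
finger_force: 3.8
```

>>> servo_tool:
  plan:
    - [0,0,0,0,0,0,29]
    - [0.05,0,-0.02,0,0,0,31]
    - [0.11,0,-0.04,0,0,0,31]
    - [0.11,0,-0.04,0,0,0,30]
    - [0.11,0,-0.04,0,0,0,29]
    - [0.11,0,-0.04,0,0,0,28]
    - [0.11,0,-0.04,0,0,0,27.9]
    - [0.11,0,-0.04,0,0,0,27.9]
    - [0.11,0,-0.02,0,0,0,27.9]
    - [0.11,0,-0.02,0,0,0,27.9]

```text
time: 19.6
tool_pos: [0.4892, 0.0038, 0.0395]
ee_rot: [3.141, -0.0, 1.383]
wrist_force: [-1.6, 0.5, 3.7]
width: 0.0281
finger_force: 3.7
```

```bash
python3 -c "
from along import *
along()"
```

```text
t 19.6 row 178 disc s -0.0872 tool s -0.0932 lat -0.4802 z 0.0395 F [-1.6  0.5  3.7] w 0.0281 ff 3.7081193178892136
```

>>> servo_tool:
  plan:
    - [-0.03,0,0.005,0,0,0,27.9]
    - [-0.07,0,0.01,0,0,0,27.9]
    - [-0.11,0,0.015,0,0,0,27.9]
    - [-0.15,0,0.02,0,0,0,27.9]
    - [-0.19,0,0.02,0,0,0,27.9]
    - [-0.23,0,0.02,0,0,0,27.9]
    - [-0.27,0,0.02,0,0,0,27.9]
    - [-0.31,0,0.02,0,0,0,27.9]
    - [-0.34,0,0.02,0,0,0,27.9]
    - [-0.34,0,0.02,0,0,0,27.9]

```text
time: 20.48
tool_pos: [0.4821, -0.0305, 0.0364]
ee_rot: [-3.14, 0.001, 1.382]
wrist_force: [0.5, -0.3, -2.3]
width: 0.0282
finger_force: 3.8
```

```bash
python3 -c "
from along import *
along()"
```

```text
t 20.48 row 150 disc s -0.0666 tool s -0.0582 lat -0.4795 z 0.0364 F [ 0.5 -0.3 -2.3] w 0.0282 ff 3.7575969099998474
```

>>> servo_tool:
  plan:
    - [0,0,0,0,0,0,30]
    - [0,0,0,0,0,0,34]
    - [0,0,-0.3,0,0,0,40]
    - [0,0,-0.65,0,0,0,40]
    - [0,0,-1,0,0,0,40]
    - [0,-0.4,-1,0,0,0,40]
    - [0,-0.8,-1,0,0,0,40]
    - [0,-1,-1,0,0,0,40]
    - [0,-1,-1,0,0,0,40]

```text
time: 21.28
tool_pos: [0.3818, -0.0104, 0.1374]
ee_rot: [3.141, 0.0, 1.384]
wrist_force: [0.9, -0.4, 0.1]
width: 0.0399
finger_force: 0.0
```

```bash
python3 -c "
from face import *
fit('w7.png',[.4995-.015,-.02,-1.755]); face('7.png',-.065)"
```

```text
21.2833 [ 0.3818 -0.0104  0.1374] [3.1414e+00 3.0000e-04 1.3839e+00]
disc [ 0.4824 -0.0209 -1.719 ] 443 6588
blob 804 r mm 31.1 angle fwd->down deg 123.0
```

>>> servo_tool:
  plan:
    - [0.04,0.4,0,0,0,0,40]
    - [0.11,0.8,0,0,0,0,40]
    - [0.11,1,0,0,0,0,40]
    - [0.11,1,0,0,0,0,40]
    - [0.11,1,0.35,0,0,0,40]
    - [0.11,1,0.7,0,0,0,40]
    - [0.11,1,0.95,0,0,0,36]
    - [0.11,1,0.95,0,0,0,32]
    - [0.11,1,0.95,0,0,0,30]
    - [0.11,1,0.95,0,0,0,29]
    - [0.11,1,0.95,0,0,0,28]
    - [0.11,1,0.97,0,0,0,27.9]

```text
time: 22.38
tool_pos: [0.4854, -0.0189, 0.0424]
ee_rot: [3.14, -0.0, 1.383]
wrist_force: [-4.4, 1.4, 7.8]
width: 0.0282
finger_force: 4.6
```

>>> servo_tool:
  plan:
    - [0,0,0.01,0,0,0,27.9]
    - [-0.04,0,0.02,0,0,0,27.92]
    - [-0.08,0,0.03,0,0,0,27.92]
    - [-0.11,0,0.035,0,0,0,27.92]

```text
time: 22.72
tool_pos: [0.4834, -0.0292, 0.0389]
ee_rot: [3.14, -0.002, 1.383]
wrist_force: [-4.4, 2.7, 5.2]
width: 0.0281
finger_force: 4.1
```

```bash
python3 -c "
from along import *
along()"
```

```text
t 22.72 row 165 disc s -0.0605 tool s -0.0598 lat -0.4805 z 0.0389 F [-4.4  2.7  5.2] w 0.0281 ff 4.1171808913350105
```

>>> servo_tool:
  plan:
    - [-0.04,0,0.007,0,0,0,27.93]
    - [-0.08,0,0.014,0,0,0,27.93]
    - [-0.1,0,0.018,0,0,0,27.93]

```text
time: 23.02
tool_pos: [0.4814, -0.0397, 0.036]
ee_rot: [3.14, -0.0, 1.383]
wrist_force: [-3.2, 2.2, 3.9]
width: 0.0284
finger_force: 3.5
```

```bash
python3 -c "
from along import *
along()"
```

```text
t 23.02 row 158 disc s -0.0536 tool s -0.049 lat -0.4805 z 0.036 F [-3.2  2.2  3.9] w 0.0284 ff 3.5479032061994076
```

>>> servo_tool:
  plan:
    - [0,0,0,0,0,0,30]
    - [0,0,0,0,0,0,34]
    - [0,0,-0.3,0,0,0,40]
    - [0,0,-0.65,0,0,0,40]
    - [0,0,-1,0,0,0,40]
    - [0,-0.4,-1,0,0,0,40]
    - [0,-0.8,-1,0,0,0,40]
    - [0,-1,-1,0,0,0,40]
    - [0,-1,-1,0,0,0,40]

```text
time: 23.82
tool_pos: [0.3804, -0.0204, 0.1345]
ee_rot: [3.141, 0.0, 1.383]
wrist_force: [0.3, 0.3, 0.0]
width: 0.0398
finger_force: 0.0
```

```bash
python3 -c "
from face import *
fit('w8.png',[.4815,-.028,-1.755]); face('8.png',-.054)"
```

```text
23.8167 [ 0.3804 -0.0204  0.1345] [3.1408e+00 3.0000e-04 1.3834e+00]
disc [ 0.4807 -0.0339 -1.7142] 596 6584
blob 1024 r mm 29.0 angle fwd->down deg 141.0
```

The pressed stroke rolled 18° over 13.5 mm, so there was no slip. The eyelet is at 141°, about 20° behind because of the earlier slip. I'll make that up by sliding the disc back about 18 mm in a firm pinch, unturned, and then go on pressed.

>>> servo_tool:
  plan:
    - [0.03,0.4,0,0,0,0,40]
    - [0.05,0.8,0,0,0,0,40]
    - [0.05,1,0,0,0,0,40]
    - [0.05,1,0,0,0,0,40]
    - [0.05,1,0.35,0,0,0,40]
    - [0.05,1,0.7,0,0,0,40]
    - [0.05,1,0.94,0,0,0,36]
    - [0.05,1,0.94,0,0,0,32]
    - [0.05,1,0.94,0,0,0,30]
    - [0.05,1,0.94,0,0,0,29]
    - [0.05,1,0.94,0,0,0,28]
    - [0.05,1,0.94,0,0,0,27.6]

```text
time: 24.92
tool_pos: [0.4824, -0.0347, 0.0423]
ee_rot: [3.14, -0.0, 1.383]
wrist_force: [-1.7, 0.7, 0.4]
width: 0.0278
finger_force: 14.8
```

>>> servo_tool:
  plan:
    - [0,0,0,0,0,0,27.4]
    - [0,0,0,0,0,0,27.4]
    - [0.04,0,0,0,0,0,27.4]
    - [0.08,0,0,0,0,0,27.4]
    - [0.12,0,0,0,0,0,27.4]
    - [0.16,0,0,0,0,0,27.4]
    - [0.18,0,0,0,0,0,27.4]
    - [0.18,0,0,0,0,0,27.4]
    - [0.18,0,0,0,0,0,27.8]

```text
time: 25.67
tool_pos: [0.4868, -0.0177, 0.0422]
ee_rot: [3.137, 0.001, 1.383]
wrist_force: [-1.0, -3.2, 4.3]
width: 0.0284
finger_force: 7.5
```

```bash
python3 -c "
from along import *
along()"
```

```text
t 25.67 row 166 disc s -0.0713 tool s -0.0717 lat -0.4818 z 0.0422 F [-1.  -3.2  4.3] w 0.0284 ff 7.4523331224918365
```

>>> servo_tool:
  plan:
    - [0,0,0.01,0,0,0,27.9]
    - [-0.04,0,0.02,0,0,0,27.92]
    - [-0.08,0,0.03,0,0,0,27.92]
    - [-0.12,0,0.037,0,0,0,27.92]
    - [-0.16,0,0.044,0,0,0,27.93]
    - [-0.2,0,0.05,0,0,0,27.93]
    - [-0.22,0,0.055,0,0,0,27.93]

```text
time: 26.3
tool_pos: [0.4821, -0.039, 0.0356]
ee_rot: [3.139, -0.001, 1.382]
wrist_force: [4.9, 0.7, 2.8]
width: 0.0281
finger_force: 5.2
```

>>> servo_tool:
  plan:
    - [0,0,0,0,0,0,29]
    - [0.03,0,-0.03,0,0,0,31]
    - [0.07,0,-0.065,0,0,0,31]
    - [0.07,0,-0.065,0,0,0,30]
    - [0.07,0,-0.065,0,0,0,29]
    - [0.07,0,-0.065,0,0,0,28]
    - [0.07,0,-0.065,0,0,0,27.9]
    - [0.07,0,-0.065,0,0,0,27.9]
    - [0.07,0,-0.045,0,0,0,27.9]

```text
time: 27.05
tool_pos: [0.4824, -0.0315, 0.0406]
ee_rot: [-3.141, -0.0, 1.383]
wrist_force: [-0.9, 0.3, 5.6]
width: 0.0284
finger_force: 3.7
```

```bash
python3 -c "
from along import *
along()"
```

```text
t 27.05 row 134 disc s -0.0729 tool s -0.0573 lat -0.4799 z 0.0406 F [-0.9  0.3  5.6] w 0.0284 ff 3.65948854607268
```

>>> servo_tool:
  plan:
    - [0,0,0,0,0,0,30]
    - [0,0,0,0,0,0,34]
    - [0,0,-0.3,0,0,0,40]
    - [0,0,-0.65,0,0,0,40]
    - [0,0,-1,0,0,0,40]
    - [0,-0.4,-1,0,0,0,40]
    - [0,-0.8,-1,0,0,0,40]
    - [0,-1,-1,0,0,0,40]
    - [0,-1,-1,0,0,0,40]

```text
time: 27.85
tool_pos: [0.3811, -0.0125, 0.1393]
ee_rot: [-3.141, 0.0, 1.383]
wrist_force: [-0.2, -0.5, -0.9]
width: 0.0401
finger_force: 0.0
```

```bash
python3 -c "
from face import *
fit('w9.png',[.4825,-.02,-1.755]); face('9.png',-.071)
fit('w9.png',[.481,-.034,-1.755]); face('9.png',-.055)
fit('w9.png',[.489,-.008,-1.755])"
```

```text
27.85 [ 0.3811 -0.0125  0.1393] [-3.1405e+00  3.0000e-04  1.3834e+00]
disc [ 0.4843 -0.016  -1.7716] 573 6586
blob 998 r mm 30.2 angle fwd->down deg 144.0
blob 47 r mm 36.4 angle fwd->down deg -18.0
27.95 [ 0.3843 -0.0132  0.1397] [3.1399e+00 2.0000e-04 1.3830e+00]
disc [ 0.4831 -0.0251 -1.705 ] 1544 5290
blob 3425 r mm 25.6 angle fwd->down deg -7.0
blob 4 r mm 36.8 angle fwd->down deg 156.0
blob 1 r mm 36.9 angle fwd->down deg 153.0
28.05 [ 0.3851 -0.0133  0.1397] [3.1409e+00 1.0000e-04 1.3829e+00]
disc [ 0.4846 -0.0138 -1.7378] 682 6307
```

```bash
python3 -c "
from face import *
o=robot.get_obs(); im=robot.snapshot('wrist'); p=robot.camera_params('wrist');T=np.array(p['tool_from_camera']);K=np.array(p['camera_matrix'])
W=Ro.from_euler('xyz',o['ee_rot']); R=W.as_matrix()@T[:3,:3]; c=W.apply(T[:3,3])+o['tool_pos']
L=np.arange(-.52,-.44,.0005)
for z in (.016,0):
  for s in np.arange(-.08,.03,.01):
    P=s*d+L[:,None]*e+[0,0,z]; w=((P-c)@R)@K.T; uv=np.float32(w[:,:2]/w[:,2:])
    if uv.min()<0 or uv[:,1].max()>383: continue
    v=cv2.remap(im,uv[:,:1],uv[:,1:],1)[:,0].astype(int)
    dk=(v[:,0]<115)&(v[:,0]>v[:,2]+12); ed=np.flatnonzero(np.diff(dk.astype(int)))
    print(z,round(s,3),'rows',int(uv[:,1].mean()),np.round(L[ed]*1000,1))
"
```

```text
0.016 -0.08 rows 162 [-488.5 -474.  -446.5]
0.016 -0.07 rows 174 [-489.5 -482.  -451. ]
0.016 -0.06 rows 185 [-455.  -441.5]
0.016 -0.05 rows 196 [-483.5 -479.  -459.  -445.5]
0.016 -0.04 rows 207 [-477.  -475.5 -461.  -447. ]
0.016 -0.03 rows 218 [-476.5 -474.5 -461.5 -447. ]
0.016 -0.02 rows 229 [-508.  -492.  -460.5 -447. ]
0.016 -0.01 rows 240 [-507.5 -492.  -461.  -447. ]
0.016 -0.0 rows 250 [-508. -492. -460. -449.]
0.016 0.01 rows 260 [-459.5 -455. ]
0.016 0.02 rows 270 []
0 -0.08 rows 159 [-494.5 -479. ]
0 -0.07 rows 170 [-495.5 -485.5 -454. ]
0 -0.06 rows 181 [-458.  -443.5]
0 -0.05 rows 192 [-462. -447.]
0 -0.04 rows 202 [-492.  -487.5 -485.5 -481.5 -464.5 -450.5]
0 -0.03 rows 213 [-482.  -480.  -465.  -450.5]
0 -0.02 rows 223 [-482.  -481.5 -465.5 -463.5 -456.5 -450.5]
0 -0.01 rows 233 [-514.5 -498.5 -465.5 -450.5]
0 -0.0 rows 243 [-514.5 -498.5 -464.5 -450.5]
0 0.01 rows 253 [-516.  -503.  -499.5 -455. ]
0 0.02 rows 263 [-464.  -460.5]
```

>>> servo_tool:
  plan:
    - [0.08,0.4,0,0,0,0,40]
    - [0.17,0.8,0,0,0,0,40]
    - [0.17,0.99,0,0,0,0,40]
    - [0.17,0.99,0,0,0,0,40]
    - [0.17,0.99,0.35,0,0,0,40]
    - [0.17,0.99,0.7,0,0,0,40]
    - [0.17,0.99,0.96,0,0,0,36]
    - [0.17,0.99,0.96,0,0,0,32]
    - [0.17,0.99,0.96,0,0,0,30]
    - [0.17,0.99,0.96,0,0,0,29]
    - [0.17,0.99,0.96,0,0,0,28]
    - [0.17,0.99,0.98,0,0,0,27.9]

```text
time: 29.15
tool_pos: [0.4848, -0.0148, 0.044]
ee_rot: [3.141, -0.0, 1.383]
wrist_force: [-5.4, 0.3, 6.9]
width: 0.0282
finger_force: 4.5
```

>>> servo_tool:
  plan:
    - [0,0,0.01,0,0,0,27.9]
    - [-0.04,0,0.02,0,0,0,27.92]
    - [-0.08,0,0.03,0,0,0,27.92]
    - [-0.11,0,0.035,0,0,0,27.92]

```text
time: 29.48
tool_pos: [0.4828, -0.0251, 0.0402]
ee_rot: [3.141, -0.001, 1.383]
wrist_force: [-3.7, 1.7, 5.3]
width: 0.0278
finger_force: 4.3
```

```bash
python3 -c "
from along import *
along()"
```

```text
t 29.48 row 161 disc s -0.0661 tool s -0.0637 lat -0.4792 z 0.0402 F [-3.7  1.7  5.3] w 0.0278 ff 4.286901578307152
```

>>> servo_tool:
  plan:
    - [-0.04,0,0.01,0,0,0,27.93]
    - [-0.08,0,0.018,0,0,0,27.93]
    - [-0.12,0,0.025,0,0,0,27.93]

```text
time: 29.78
tool_pos: [0.4805, -0.0373, 0.0366]
ee_rot: [3.141, -0.001, 1.383]
wrist_force: [-3.3, 2.0, 3.0]
width: 0.0279
finger_force: 3.8
```

>>> servo_tool:
  plan:
    - [0,0,0,0,0,0,29]
    - [0.03,0,-0.04,0,0,0,31]
    - [0.08,0,-0.08,0,0,0,31]
    - [0.08,0,-0.08,0,0,0,30]
    - [0.08,0,-0.08,0,0,0,29]
    - [0.08,0,-0.08,0,0,0,28]
    - [0.08,0,-0.08,0,0,0,27.9]
    - [0.08,0,-0.06,0,0,0,27.9]
    - [0.08,0,-0.05,0,0,0,27.9]

```text
time: 30.53
tool_pos: [0.4819, -0.0295, 0.0413]
ee_rot: [3.141, -0.0, 1.383]
wrist_force: [-2.1, 1.0, 5.4]
width: 0.0282
finger_force: 3.8
```

```bash
python3 -c "
from along import *
along()"
```

```text
t 30.53 row 172 disc s -0.0558 tool s -0.0592 lat -0.4791 z 0.0413 F [-2.1  1.   5.4] w 0.0282 ff 3.7536128237843513
```

>>> servo_tool:
  plan:
    - [-0.03,0,0.01,0,0,0,27.92]
    - [-0.07,0,0.02,0,0,0,27.92]
    - [-0.11,0,0.03,0,0,0,27.92]
    - [-0.15,0,0.037,0,0,0,27.92]
    - [-0.19,0,0.044,0,0,0,27.93]
    - [-0.23,0,0.05,0,0,0,27.93]

```text
time: 31.08
tool_pos: [0.4776, -0.0526, 0.0353]
ee_rot: [3.141, -0.0, 1.383]
wrist_force: [-0.5, 1.5, 0.4]
width: 0.0281
finger_force: 2.6
```

>>> servo_tool:
  plan:
    - [0,0,0,0,0,0,29]
    - [0.03,0,-0.04,0,0,0,31]
    - [0.07,0,-0.08,0,0,0,31]
    - [0.07,0,-0.08,0,0,0,30]
    - [0.07,0,-0.08,0,0,0,29]
    - [0.07,0,-0.08,0,0,0,28]
    - [0.07,0,-0.08,0,0,0,27.9]
    - [0.07,0,-0.06,0,0,0,27.9]
    - [0.07,0,-0.05,0,0,0,27.9]

```text
time: 31.83
tool_pos: [0.479, -0.0451, 0.0414]
ee_rot: [3.141, -0.0, 1.383]
wrist_force: [-1.3, 1.0, 6.1]
width: 0.0281
finger_force: 3.7
```

```bash
python3 -c "
from along import *
along()"
```

```text
t 31.83 row 179 disc s -0.0363 tool s -0.0433 lat -0.4791 z 0.0414 F [-1.3  1.   6.1] w 0.0281 ff 3.7022845074534416
```

>>> servo_tool:
  plan:
    - [-0.03,0,0.01,0,0,0,27.92]
    - [-0.07,0,0.02,0,0,0,27.92]
    - [-0.11,0,0.03,0,0,0,27.92]
    - [-0.15,0,0.037,0,0,0,27.92]
    - [-0.19,0,0.044,0,0,0,27.93]
    - [-0.23,0,0.05,0,0,0,27.93]

```text
time: 32.38
tool_pos: [0.4745, -0.0684, 0.0354]
ee_rot: [3.141, -0.0, 1.383]
wrist_force: [0.3, 1.1, 1.2]
width: 0.028
finger_force: 2.7
```

>>> servo_tool:
  plan:
    - [0,0,0,0,0,0,29]
    - [0.01,0,-0.04,0,0,0,31]
    - [0.03,0,-0.08,0,0,0,31]
    - [0.03,0,-0.08,0,0,0,30]
    - [0.03,0,-0.08,0,0,0,29]
    - [0.03,0,-0.08,0,0,0,28]
    - [0.03,0,-0.08,0,0,0,27.9]
    - [0.03,0,-0.06,0,0,0,27.9]
    - [0.03,0,-0.05,0,0,0,27.9]

```text
time: 33.13
tool_pos: [0.4752, -0.0649, 0.0414]
ee_rot: [3.141, 0.0, 1.383]
wrist_force: [-2.0, 0.6, 5.5]
width: 0.0281
finger_force: 3.7
```

```bash
python3 -c "
from along import *
along()"
```

```text
t 33.13 row 170 disc s -0.0209 tool s -0.0232 lat -0.479 z 0.0414 F [-2.   0.6  5.5] w 0.0281 ff 3.7144864350557327
```

>>> servo_tool:
  plan:
    - [-0.03,0,0.01,0,0,0,27.92]
    - [-0.07,0,0.02,0,0,0,27.92]
    - [-0.11,0,0.03,0,0,0,27.92]
    - [-0.14,0,0.035,0,0,0,27.92]
    - [-0.14,0,0.035,0,0,0,27.93]

```text
time: 33.6
tool_pos: [0.4724, -0.0795, 0.0369]
ee_rot: [3.141, 0.001, 1.382]
wrist_force: [1.0, -0.2, 1.5]
width: 0.028
finger_force: 2.7
```

>>> servo_tool:
  plan:
    - [0,0,0,0,0,0,30]
    - [0,0,0,0,0,0,34]
    - [0,0,-0.3,0,0,0,40]
    - [0,0,-0.65,0,0,0,40]
    - [0,0,-1,0,0,0,40]
    - [0,-0.4,-1,0,0,0,40]
    - [0,-0.8,-1,0,0,0,40]
    - [0,-1,-1,0,0,0,40]
    - [0,-1,-1,0,0,0,40]

```text
time: 34.35
tool_pos: [0.3712, -0.0592, 0.1368]
ee_rot: [-3.14, 0.0, 1.383]
wrist_force: [0.8, 0.9, -0.6]
width: 0.0402
finger_force: 0.0
```

```bash
python3 -c "
from face import *
fit('w10.png',[.4735,-.076,-1.755]); face('10.png',-.012)"
```

```text
34.35 [ 0.3712 -0.0592  0.1368] [-3.1405e+00  1.0000e-04  1.3832e+00]
disc [ 0.4709 -0.0742 -1.7205] 527 6478
blob 1136 r mm 22.3 angle fwd->down deg -151.0
```

```bash
python3 -c "
import cv2,numpy as np
for n in (6,7,8,10):
    v=cv2.imread('pics/f%d.png'%n); h=cv2.cvtColor(v,cv2.COLOR_BGR2HSV)
    g=((h[...,1]<70)&(h[...,2]>60)).astype(np.uint8)
    c=cv2.HoughCircles(cv2.medianBlur(v[...,2],5),cv2.HOUGH_GRADIENT,1,200,param1=60,param2=8,minRadius=76,maxRadius=84)
    i,j=np.meshgrid(np.arange(200),np.arange(200)); 
    for nm,m in (('brass',(h[...,1]>110)&(v[...,2]<210)),('dark',h[...,2]<50)):
        m=m&(np.hypot(i-100,j-100)<70); k,l,s,ce=cv2.connectedComponentsWithStats(m.astype(np.uint8))
        b=[(int(s[q,4]),(ce[q]-100).round(),s[q,:4]) for q in np.argsort(-s[1:,4])[:2]+1]
        print(n,nm,b)
    print(n,'circle',None if c is None else c[0,:2]-[100,100,0])
    if n==10:
        for r in range(20,200,12): print(r,' '.join('%3d/%3d'%(h[r,x,2],h[r,x,1]) for x in range(10,200,12)))
"
```

```text
6 brass [(524, array([43., 31.]), array([129, 118,  34,  36], dtype=int32))]
6 dark [(249, array([47., 39.]), array([138, 131,  19,  17], dtype=int32))]
6 circle [[-4.5         2.5        77.90000153]]
7 brass [(415, array([-33.,  49.]), array([ 49, 138,  33,  29], dtype=int32))]
7 dark [(125, array([-33.,  57.]), array([ 57, 152,  18,  13], dtype=int32))]
7 circle [[-5.5         5.5        77.90000153]]
8 brass [(496, array([-44.,  32.]), array([ 39, 119,  33,  34], dtype=int32)), (2, array([-45.,  52.]), array([ 55, 152,   1,   2], dtype=int32))]
8 dark [(241, array([-45.,  41.]), array([ 46, 132,  18,  18], dtype=int32))]
8 circle [[-1.5         2.5        78.90000153]]
10 brass [(640, array([-40., -24.]), array([44, 60, 35, 36], dtype=int32))]
10 dark [(304, array([-39., -18.]), array([52, 71, 19, 21], dtype=int32))]
10 circle [[-0.5        14.5        78.59999847]]
20 210/ 96 228/ 45 235/ 38 235/ 36 237/ 22 236/ 22 235/ 24 235/ 34 231/ 42 219/ 49 179/ 53 157/ 50 107/107  48/ 48  45/  6  44/  6
32 217/102 227/ 45 234/ 39 235/ 35 235/ 35 237/ 20 236/ 24 234/ 31 233/ 42 224/ 47 183
[... 1055 characters left out ...]
 124/ 49 119/ 47 118/ 48 120/ 47 160/104
140 233/ 97 233/ 90 127/ 48 127/ 48 126/ 47 127/ 50 127/ 48 126/ 49 125/ 49 126/ 49 123/ 48 118/ 48 114/ 51 113/ 50 121/ 57 156/105
152 229/ 95 233/ 90 130/ 51 128/ 50 127/ 50 127/ 50 127/ 48 127/ 50 126/ 49 125/ 49 121/ 51 107/ 48 108/ 50 110/ 51 127/106 130/100
164 220/101 219/101 212/102 126/ 49 127/ 50 127/ 48 126/ 49 126/ 49 126/ 47 125/ 49 112/ 48 114/ 51 121/ 51 123/ 68 125/108 132/ 99
176 217/105 211/109 219/104 195/101 115/ 49 125/ 49 115/ 51 124/ 47 125/ 49 121/ 51 105/ 49 117/ 50 124/ 56 125/106 132/100 133/ 98
188 218/105 218/104 174/108 113/120 116/112  89/115  81/ 94  91/106  83/ 95  93/ 99  74/103  86/ 92  97/110 104/105 105/114  97/105
```

Corrected for the face centre, the eyelet is at about 222° with the disc resting at the sill (s ≈ -12.5 mm), so seating should end near 274°. For the sill I'll push from behind with closed fingers that rise as they advance, so the rim keeps rolling.

>>> servo_tool:
  plan:
    - [0.3,0,0,0,0,0,20]
    - [0.66,0,0,0,0,0,0]
    - [0.66,0.4,0,0,0,0,0]
    - [0.66,0.8,0,0,0,0,0]
    - [0.66,0.99,0,0,0,0,0]
    - [0.66,0.99,0,0,0,0,0]
    - [0.66,0.99,0.35,0,0,0,0]
    - [0.66,0.99,0.7,0,0,0,0]
    - [0.66,0.99,0.98,0,0,0,0]
    - [0.66,0.99,0.98,0,0,0,0]
    - [0.66,0.99,0.98,0,0,0,0]

```text
time: 35.37
tool_pos: [0.4823, -0.0134, 0.0375]
ee_rot: [-3.137, 0.0, 1.383]
wrist_force: [0.7, -0.3, 0.7]
width: 0.0006
finger_force: 0.0
```

```bash
python3 -c "
from along import *
along()"
```

```text
t 35.37 row 219 disc s -0.0476 tool s -0.0751 lat -0.4766 z 0.0375 F [ 0.7 -0.3  0.7] w 0.0006 ff 0.0
```

>>> servo_tool:
  plan:
    - [-0.04,0,0,0,0,0,0]
    - [-0.07,0,0,0,0,0,0]
    - [-0.09,0,0,0,0,0,0]
    - [-0.1,0,0,0,0,0,0]
    - [-0.1,0,0,0,0,0,0]

```text
time: 35.83
tool_pos: [0.4824, -0.0239, 0.0401]
ee_rot: [3.14, -0.0, 1.382]
wrist_force: [0.4, -0.5, -0.2]
width: 0.0006
finger_force: 0.0
```

>>> servo_tool:
  plan:
    - [-0.02,0,-0.01,0,0,0,0]
    - [-0.03,0,-0.02,0,0,0,0]
    - [-0.04,0,-0.03,0,0,0,0]
    - [-0.04,0,-0.03,0,0,0,0]

```text
time: 36.17
tool_pos: [0.4813, -0.0276, 0.0425]
ee_rot: [3.141, -0.0, 1.383]
wrist_force: [-0.8, -0.1, -0.2]
width: 0.0005
finger_force: 0.0
```

>>> servo_tool:
  plan:
    - [-0.025,0,-0.02,0,0,0,0]
    - [-0.05,0,-0.04,0,0,0,0]
    - [-0.075,0,-0.06,0,0,0,0]
    - [-0.1,0,-0.08,0,0,0,0]

```text
time: 36.5
tool_pos: [0.4798, -0.0354, 0.0511]
ee_rot: [3.141, -0.005, 1.383]
wrist_force: [-0.2, 7.3, 4.4]
width: 0.0005
finger_force: 3.8
```

>>> servo_tool:
  plan:
    - [-0.025,0,-0.015,0,0,0,0]
    - [-0.05,0,-0.03,0,0,0,0]
    - [-0.075,0,-0.045,0,0,0,0]
    - [-0.1,0,-0.055,0,0,0,0]

```text
time: 36.83
tool_pos: [0.4796, -0.0429, 0.0587]
ee_rot: [3.138, -0.01, 1.383]
wrist_force: [1.0, 14.1, 13.4]
width: 0.0004
finger_force: 7.1
```

```bash
python3 -c "
from along import *
along()
r=robot.find_in('disc','wrist'); print([(x['conf'],np.round(x['extent'])) for x in r])"
```

```text
t 36.83 row 219 disc s -0.0113 tool s -0.0456 lat -0.4793 z 0.0587 F [ 1.  14.1 13.4] w 0.0004 ff 7.050771899521351
[(0.81, array([261., 324.,  13.,  86.]))]
```

>>> servo_tool:
  plan:
    - [-0.01,0,-0.03,0,0,0,0]
    - [-0.03,0,-0.04,0,0,0,0]
    - [-0.05,0,-0.05,0,0,0,0]

```text
time: 37.18
tool_pos: [0.4763, -0.0527, 0.0607]
ee_rot: [-3.141, 0.001, 1.383]
wrist_force: [0.3, -0.4, 0.4]
width: 0.0007
finger_force: 0.0
```

```bash
python3 -c "
from along import *
o=robot.get_obs(); im=robot.snapshot('wrist'); cv2.imwrite('pics/w11.png',im[:,:,::-1])
print(o['tool_pos'],o['wrist_force'],o['tool_pos'][:2]@d)
r=robot.find_in('disc','wrist'); print([(x['conf'],np.round(x['extent'])) for x in r])
robot.snapshot('top'); robot.snapshot('scene')
for c in('top','scene'):
  for x in robot.find_in('disc',c)[:2]: p=ray(c,x['extent'][:2],.04); print(c,x['conf'],np.round(x['extent']),np.round(p,3),np.round(p[:2]@d,3))
"
```

```text
[ 0.47627238 -0.05265838  0.06069736] [ 0.34691617 -0.35898892  0.42863596] -0.03539465786933481
[(0.59, array([260., 346.,  12.,  39.]))]
top 0.83 [365. 216.  23.  23.] [ 0.432 -0.374  0.04 ] 0.288
top 0.69 [289. 210.  11.  10.] [ 0.458 -0.14   0.04 ] 0.054
scene 0.84 [256. 235.  14.  32.] [ 0.466 -0.125  0.04 ] 0.038
scene 0.56 [290. 319.  24.  39.] [ 0.425 -0.377  0.04 ] 0.292
```

>>> servo_tool:
  plan:
    - [0.15,0,0,0,0,0,0]
    - [0.3,0,0,0,0,0,0]
    - [0.3,0,-0.4,0,0,0,0]
    - [0.3,0,-0.8,0,0,0,0]
    - [-0.1,-0.4,-0.8,0,0,0,0]
    - [-0.5,-0.8,-0.8,0,0,0,0]
    - [-0.7,-1,-0.8,0,0,0,20]
    - [-0.7,-1,-0.8,0,0,0,40]
    - [-0.7,-1,-0.8,0,0,0,40]

```text
time: 38.23
tool_pos: [0.363, -0.1033, 0.1406]
ee_rot: [-3.142, 0.001, 1.379]
wrist_force: [1.2, 0.5, 0.0]
width: 0.017
finger_force: 0.0
```

```bash
python3 -c "
from face import *
fit('w12.png',[.467,-.110,-1.755]); face('12.png',.0235)
v=cv2.imread('pics/f12.png'); h=cv2.cvtColor(v,cv2.COLOR_BGR2HSV)
i,j=np.meshgrid(np.arange(200),np.arange(200)); m=(h[...,2]<50)&(np.hypot(i-100,j-100)<70); k,l,s,ce=cv2.connectedComponentsWithStats(m.astype(np.uint8))
print([(int(s[q,4]),(ce[q]-100).round()) for q in np.argsort(-s[1:,4])[:3]+1])
c=cv2.HoughCircles(cv2.medianBlur(v[...,2],5),cv2.HOUGH_GRADIENT,1,200,param1=60,param2=8,minRadius=76,maxRadius=84); print(c-100)
"
```

```text
38.2333 [ 0.363  -0.1033  0.1406] [-3.1415e+00  1.1000e-03  1.3792e+00]
disc [ 0.4631 -0.113  -1.7332] 538 6309
blob 1174 r mm 19.6 angle fwd->down deg -54.0
[(267, array([ 24., -29.]))]
[[[  5.5       16.5      -22.300003]]]
```

The disc is in the seat (s ≈ 26 mm against 23.5 ± 2 mm expected). The eyelet is at about 290°, 20° past the top, which is what a clean roll over 201 mm gives. I'll clear away, confirm it is still and hand in.

>>> servo_tool:
  plan:
    - [0,-0.1,-0.3,0,0,0,60]
    - [0,-0.1,-0.3,0,0,0,60]
    - [0,-0.1,-0.3,0,0,0,60]
    - [0,-0.1,-0.3,0,0,0,60]
    - [0,-0.1,-0.3,0,0,0,60]
    - [0,-0.1,-0.3,0,0,0,60]
    - [0,-0.1,-0.3,0,0,0,60]
    - [0,-0.1,-0.3,0,0,0,60]

```text
time: 39.0
tool_pos: [0.3552, -0.1, 0.17]
ee_rot: [-3.14, -0.0, 1.383]
wrist_force: [-0.0, 0.4, 0.0]
width: 0.0601
finger_force: 0.0
```

```bash
python3 -c "
from face import *
fit('w13.png',[.464,-.113,-1.745]); face('13.png',.0264,-.476)
o=robot.get_obs(); print(o['wrist_force'],abs(o['qvel']).max())
robot.snapshot('top')
for t,z in (('lemon',.03),('timer',.03),('salt_shaker',.045),('salve_tin',.02)):
  for x in robot.find_in(t,'top')[:2]: print(t,round(x['conf'],2),np.round(x['extent']))"
```

```text
39.0 [ 0.3552 -0.1     0.17  ] [-3.1403e+00 -4.0000e-04  1.3834e+00]
disc [ 0.463  -0.1131 -1.7407] 460 5039
blob 1060 r mm 27.5 angle fwd->down deg -79.0
blob 705 r mm 33.2 angle fwd->down deg 91.0
blob 21 r mm 36.4 angle fwd->down deg 131.0
blob 4 r mm 36.9 angle fwd->down deg 139.0
[ 0.03638355  0.20342028 -0.6052738 ] 0.005623306420148508
lemon 0.63 [244. 167.  24.  14.]
timer 0.81 [326. 212.  18.  19.]
salt_shaker 0.67 [181. 162.  14.  18.]
salve_tin 0.69 [297. 177.  27.  22.]
```

The disc is still and seated, the eyelet is 11–20° from the top, and the bystanders have not moved.

```bash
python3 -c "
from bench import robot
print(robot.close_job())"
```

```text
the job is handed in; nothing more can be done
None
```

I rolled the marble disc on its rim over the sill and it dropped into the seat, with its eyelet about 11–20° past the top, and I released it and handed the job in at about 39 s. I nudged it onto the lane at the start and slid it back about 18 mm, unturned, to make up for some slip.

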